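# Set the label guides of a sample-label printer

### The job

Get the open label printer ready for the sample-bottle labels: with a fingertip on top of the blue knurled wheel on its side ledge, roll the wheel until the two blue label guides have closed in to the red gauge lines on the deck, each guide's inner face standing on its red line. Move the guides only by the wheel, not by pushing them; nothing is to be gripped or lifted. Leave the bottles, the tin and the label roll where they stand, and finish with the hand clear.

Things in the scene. Friction and masses are not known exactly. Their poses are not given: they have to be found in the camera images.
- printer: Light grey desktop label printer, fixed, cover open. Origin: centre of the underside on the table; x from front (label mouth) to rear (hinge), y to the left seen from its front, z up. Lower half 250 (x) by 210 mm (y). Side ledges (|y| 66 to 105) top 78 mm up; latch posts at x -112, |y| 76 reach 89 mm. Between them, x -95 to 3: dark label deck 68 mm up with the red lines.
- cover_top (a point): Top edge of the printer's open cover, on the printer's centre line, 315 mm above the table. The cover is 210 mm wide (along printer y), stands at the rear of the printer (printer x 85 to 170 mm) and leans back a little. Keep the hand clear of it.
- wheel: Knurled adjuster wheel, blue with a few white ribs, 32 mm diameter, 14 mm wide, upright in a slot in the right-hand ledge. Origin: its centre, on the axle, which runs along printer x; the body turns with the wheel, so take directions from the printer. 11 mm of it stands proud of the ledge; low cheeks on both faces end 4 mm below its top. It stays where it is left, with end stops.
- wheel_top (a point): Topmost point of the wheel, fixed to the printer (axes as the printer's), 89 mm above the table. Dragging the top inward, towards the deck (printer +y), closes the guides; printer -y opens them. Each guide moves 8 mm per radian: 1 mm of rolled rim moves each guide 0.5 mm. Turning takes about 1.5 N at the rim; the knurl grips a fingertip well, so a light press of 3 to 6 N rolls it.
- guide_right: Right-hand label guide: blue fin 60 mm long (printer x), 4 mm thick, 14 mm high (top 82 mm above the table), small foot on the outer side. Origin: on its inner face (towards the middle of the deck), mid-length, at deck height. Slides along printer y; starts 43 to 55 mm from the deck's centre line and always mirrors the left guide.
- guide_left: Left-hand label guide, the mirror image of the right one; origin on its inner face in the same way.
- mark_right (a point): Middle of the right-hand red gauge line on the deck: a line 3 mm wide running along printer x, its centre at printer y = -30 mm, x = -50 mm, deck height. Axes as the printer's.
- mark_left (a point): Middle of the left-hand red gauge line, centre at printer y = +30 mm.
- label_roll: Bystander: white roll of labels standing on end, 72 mm diameter, 56 mm high. Origin: centre of the underside.
- sample_bottle: Bystander: white bottle with red cap, 64 mm diameter, 125 mm high. Origin: centre of the underside.
- dish_tin: Bystander: ribbed aluminium dish tin, 62 mm diameter, 38 mm high. Origin: centre of the underside.
- small_bottle: Bystander: small white bottle with an orange label, 40 mm diameter, 75 mm high. Origin: centre of the underside.

How it is judged (in metres and radians):
On the way:
1. a fingertip bears on the wheel while the guides close in (contact force between the fingers and wheel above 0.3 N and linear speed of guide_right above 0.001 m/s), for 0.1 s.
At the end, for the whole second after the job is handed in: The inner face of each guide stands within 2 mm of the centre of its red line, the guides are at rest, and the label roll, both bottles and the tin stand upright within 15 mm of where they were (y of guide_right in the frame of mark_right between -0.002 and 0.002 m and y of guide_left in the frame of mark_left between -0.002 and 0.002 m and linear speed of guide_right below 0.002 m/s and distance of each of label_roll, sample_bottle, dish_tin, small_bottle from where it was at the start of the episode below 0.015 m and angle between each of label_roll, sample_bottle, dish_tin, small_bottle's own z axis and vertical below 0.2 rad); the robot touches nothing.
It fails at once if a guide is pushed directly instead of by the wheel (contact force between any of the fingers, the arm and guide_right above 1 N or contact force between any of the fingers, the arm and guide_left above 1 N).
It fails at once if a bystander is lifted, carried or knocked away (distance of any of label_roll, sample_bottle, dish_tin, small_bottle from where it was at the start of the episode above 0.015 m).
It fails at once if the wheel is gripped between the fingers instead of being rolled under a fingertip (contact force between the fingers and wheel above 0.5 N and z of the grasp point in the frame of wheel_top below 0.011 m).
It also fails if it takes over 51 s, if anything falls off the work surface, if the arm or the gripper's body presses on something with over 40 N, if the wrist force passes 120 N, or if a joint passes its speed limit or range.

### The arm

A 6-joint arm with a two-finger parallel gripper is mounted at the origin on the work surface. World frame = base frame: x ahead of the robot, y to its left, z up, the work surface at z = 0. Lengths are in mm, angles in rad, forces in N, time in s.
With the tool pointing down it reaches from about 375 to 750 mm from the base axis. Payload 9 kg.
Tool frame: the origin (TCP) lies at the very end of the fingers, on their centre line; the grasp point (between the pads) lies 19 mm behind it (tcp_to_grasp is the distance from the TCP to the grasp point, in mm); z points along the fingers, y is the direction in which the jaws open and shut (so a half turn about z gives the same grasp; the last joint's range is limited). The gripper opens to 85 mm and grips with 20 to 120 N. Pads are 22 mm wide; open, the fingers measure 114 mm over their backs; the gripper's body (76 mm by 85 mm) begins 54 mm behind the grasp point. The pads swing forward as they close: fully open they stand 13 mm farther back than shut.
Start: joints at [0.908, 0.104, 0.097, 1.564, 0, 1.353], TCP at [258.175, 541.648, 231.331] pointing down, gripper open.
Joint ranges: [-2.99, 2.99], [-0.84, 1.86], [-1.1, 1.16], [-1.84, 2.11], [-1.51, 1.56], [-3.14, 3.14]. Speed limits (rad/s): [2.22, 2.22, 2.57, 3.14, 3.14, 3.14].

### API

Orientations are given as a unit quaternion [w, x, y, z].
In Python, from rig import * gives the robot as it stands.
- The arm moves only by the shell command python3 -m crank 'ROWS' [OPENING] [FORCE]. ROWS is JSON, one flat list of numbers, 4 for each row, row after row: the shift along the world's x, y, z in m, then the turn about the world's z in degrees. A call has 1 to 12 rows; each row shifts and turns the commanded pose from where the row before left it; what a row does not reach is not made up. A row lasts 1/12 s, in which the tool goes at most 41.7 mm and 7.16 degrees, less where a joint would pass 70% of its speed; a pose out of reach is approached as far as the arm can. A call with a gripper value outside its range is refused whole. OPENING is the finger opening in m, from 0 to 0.0854, set as the call begins (- or left out, the last holds). The fingers move at their own pace and stop on an object; FORCE is the grip in N (left out, the last holds). Time passes only in rows, so rows that do not move let the fingers close. It gives the time, the measured TCP pose, the force and the opening at its end, in the units of the state.
- get_obs(): the state, without advancing time (a new reading comes with each control period).
- get_image(name): name is "side" or "top"; returns a dict with "pixels" (480x640x3 uint8, red, green, blue), "intrinsics" (3x3 intrinsics, pixels), "k1" (the pictures are not rectified: a ray, as slopes to the right and down, at radius r is drawn at 1 + k1 r^2 times it, then the intrinsics apply), "R" (3x3) and "t" (3): a world point X has camera coordinates R X + t. Camera axes: x right, y down, z forward; pixel columns grow to the right and rows downward; lengths in mm; the calibration is good to about 2 mm. A picture is of the moment at which its call begins. There is no depth.
- sign_off(): hands the job in, once; it reports no verdict.
Trained networks look in a picture, given as the dict that the camera call returned (one of the last four; its "shot" number tells which), for a name from the list of things; names that differ only in an ending like _2 or _b are one class to them, and where a whole thing is asked for, a point or a joint stands for the part that bears it (a point fixed in the world has none). Each returns a list of dicts, best first, with "p" (0 to 1); they miss things now and then, are a little off and sometimes report something else, mostly with a low value. They report only what shows in the picture. A call takes as long as a camera call.
- recognise(picture, label): "rect" ([left, top, right, bottom] in pixels, round what is visible of it).
- cut_out(picture, label): "mask" (480x640 bool, what is visible of it) and "rect" ([left, top, right, bottom] in pixels, round what is visible of it).
- spot_point(picture, label): "uv" ([column, row] in pixels: a listed point, or the origin of a listed thing).
The state is a dict: "t": time; "joint_pos": joint angles; "qd": joint speeds; "joint_efforts": joint torques, N m; "position": TCP position; "tool_rot": TCP orientation; "force": force on the tool from outside, world axes, zero at the start; "torque": the same for the moment, N m; "gripper_width": opening from 0.0 (shut) to 1.0 (fully open).
Only numpy, scipy, OpenCV 4.12 (cv2) and the standard library are available. Lean on these libraries where they do the work, as an engineer would, in place of code of your own. Each camera call takes 0.05 s, during which the arm holds its last target.

## Working session

There is one attempt and no reset: what is moved stays moved. The work goes in short steps, Python scripts to look and compute and a shell command to move; the robot and the scene stay as the last step left them, time stands still between calls to the robot, and variables do not carry over. Pictures are saved under pics/ and viewed, and the job is handed in when it is done.

```bash
mkdir -p pics
cat > h.py <<'E'
from rig import *
import numpy as np, cv2
def ray(im,uv):
    K=np.array(im["intrinsics"],float);k=im["k1"]
    d=np.array([(uv[0]-K[0,2])/K[0,0],(uv[1]-K[1,2])/K[1,1]]);s=d.copy()
    for _ in range(30): s=d/(1+k*(s@s))
    R=np.array(im["R"]);t=np.array(im["t"])
    return -R.T@t, R.T@np.array([s[0],s[1],1.])
def onz(im,uv,z):
    c,d=ray(im,uv); return c+d*(z-c[2])/d[2]
def proj(im,X):
    K=np.array(im["intrinsics"],float);c=np.array(im["R"])@np.array(X,float)+np.array(im["t"])
    s=c[:2]/c[2];s=s*(1+im["k1"]*(s@s));return K[:2,:2]@s+K[:2,2]
def tri(rs):
    A=np.zeros((3,3));b=np.zeros(3)
    for c,d in rs:
        d=d/np.linalg.norm(d);P=np.eye(3)-np.outer(d,d);A+=P;b+=P@c
    return np.linalg.solve(A,b)
def save(im,n,crop=None,sc=1):
    p=im["pixels"][:,:,::-1]
    if crop: p=p[crop[1]:crop[3],crop[0]:crop[2]]
    cv2.imwrite("pics/"+n,cv2.resize(p,None,fx=sc,fy=sc,interpolation=cv2.INTER_CUBIC))
E
python3 - <<'E'
from h import *
np.set_printoptions(precision=1,suppress=True)
ims={n:get_image(n) for n in("side","top")}
H=dict(printer=0,cover_top=315,wheel=73,wheel_top=89,guide_right=68,guide_left=68,mark_right=68,mark_left=68,label_roll=0,sample_bottle=0,dish_tin=0,small_bottle=0)
for n,im in ims.items():
    save(im,n+"0.png"); print(n,onz.__name__, -np.array(im["R"]).T@np.array(im["t"]))
    for l,z in H.items():
        for d in spot_point(im,l)[:2]: print(n,l,round(d["p"],2),np.array(d["uv"]),onz(im,d["uv"],z))
o=get_obs();print(o["t"],o["position"],o["tool_rot"],o["force"],o["gripper_width"])
E
```

```text
side onz [531.8 690.8 715.6]
side printer 0.63 [327.7 303.3] [568.2 -41.2   0. ]
side cover_top 0.76 [322.2 142.9] [ 601.  -202.2  315. ]
side wheel 0.63 [310.1 296.4] [602.1  17.3  73. ]
side wheel 0.52 [370.5 293.1] [477.9  -6.1  73. ]
side wheel_top 0.58 [373.1 289.3] [473.9  -0.8  89. ]
side wheel_top 0.56 [395.8 301.6] [428.7  30.8  89. ]
side guide_right 0.63 [353.2 292.9] [513.8  -8.3  68. ]
side guide_right 0.22 [325.3 305.7] [569.1  35.8  68. ]
side guide_left 0.6 [311.5 300. ] [598.7  22.3  68. ]
side mark_right 0.73 [344.8 295.3] [531.    0.9  68. ]
side mark_left 0.7 [318.6 299.9] [584.2  20.5  68. ]
side label_roll 0.74 [370.4 376.5] [471.5 149.    0. ]
side label_roll 0.61 [373.4 287.2] [ 464.9 -106.4    0. ]
side sample_bottle 0.82 [315.4 381.9] [575.1 171.7   0. ]
side dish_tin 0.86 [394.9 300.7] [416.  -65.7   0. ]
side small_bottle 0.72 [395.9 338.8] [418.6  48.7   0. ]
side small_bottle 0.66 [373.5 294.4] [464.8 -81.6   0. ]
top onz [ 532.6   -5.9 1113.4]
top printer 0.92 [336.3 244.1] [565.3 -37.3   0. ]
top printer 0.32 [448.5 210.1] [ 634.8 -288.5    0. ]
top wheel 0.52 [326.2 285. ] [479.9 -12.5  73. ]
top wheel 0.16 [251.  283.6] [486.2 141.7  73. ]
top wheel_top 0.9 [322.9 289.2] [472.4  -5.6  89. ]
top guide_right 0.7 [315.6 267.1] [517.    8.4  68. ]
top mark_right 0.82 [318.8 260.6] [530.2   1.5  68. ]
top mark_left 0.94 [309. 236.] [581.4  20.5  68. ]
top label_roll 0.75 [250.5 284.4] [481.2 153.2   0. ]
top sample_bottle 0.83 [242.5 241.7] [575.4 169.1   0. ]
top dish_tin 0.79 [353.6 314.2] [410.9 -71.5   0. ]
top dish_tin 0.66 [307.3 222.4] [614.6  25.3   0. ]
top small_bottle 0.71 [301.2 314.6] [412.7  43.2   0. ]
1.3 [258.2 541.6 231.3] [0.  0.2 1.  0. ] [-0.3 -0.3  0.8] 0.9973125239568726
```

Run:
```python
import cv2
a=cv2.imread("pics/top0.png");cv2.imwrite("pics/top0c.png",cv2.resize(a[190:340,230:430],None,fx=4,fy=4,interpolation=cv2.INTER_CUBIC))
a=cv2.imread("pics/side0.png");cv2.imwrite("pics/side0c.png",cv2.resize(a[250:400,260:460],None,fx=4,fy=4,interpolation=cv2.INTER_CUBIC))
```

```text
(no output)
```

View pics/top0.png

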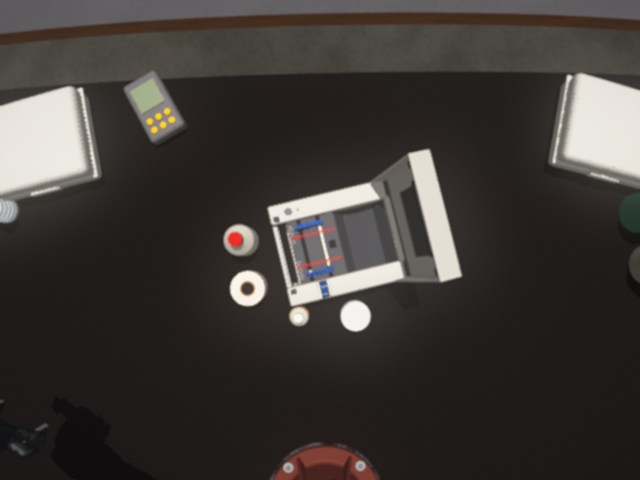

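```bash
sleep 1
```

```text
(no output)
```

View pics/side0.png

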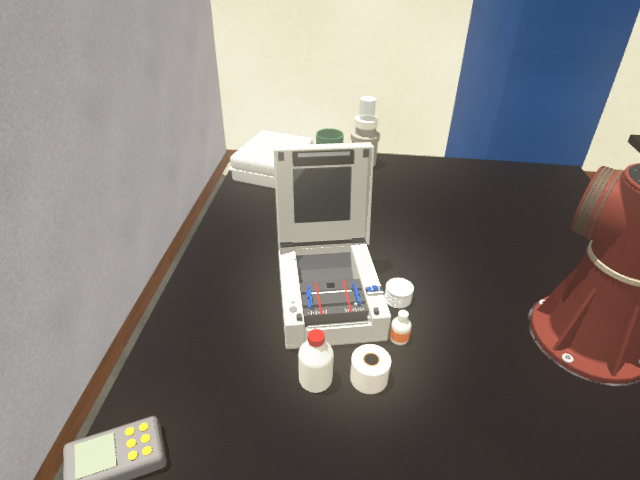

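View pics/top0c.png

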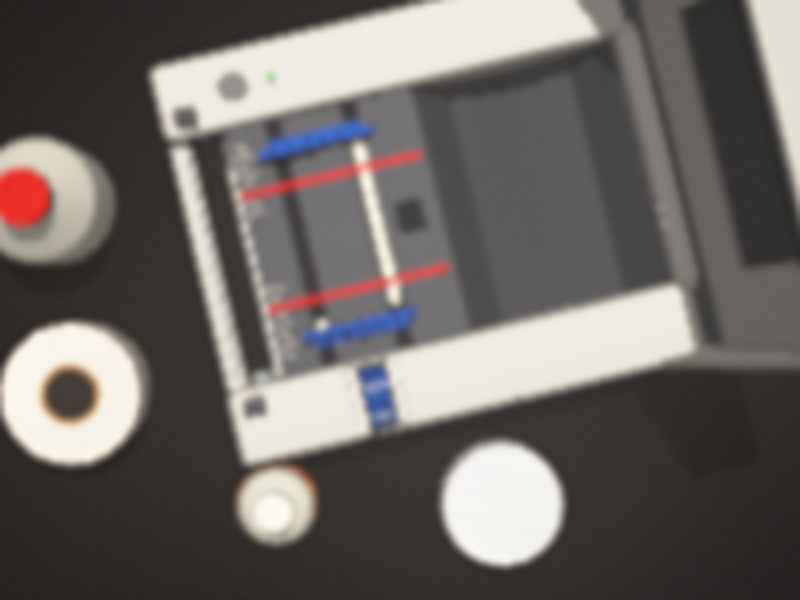

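View pics/side0c.png

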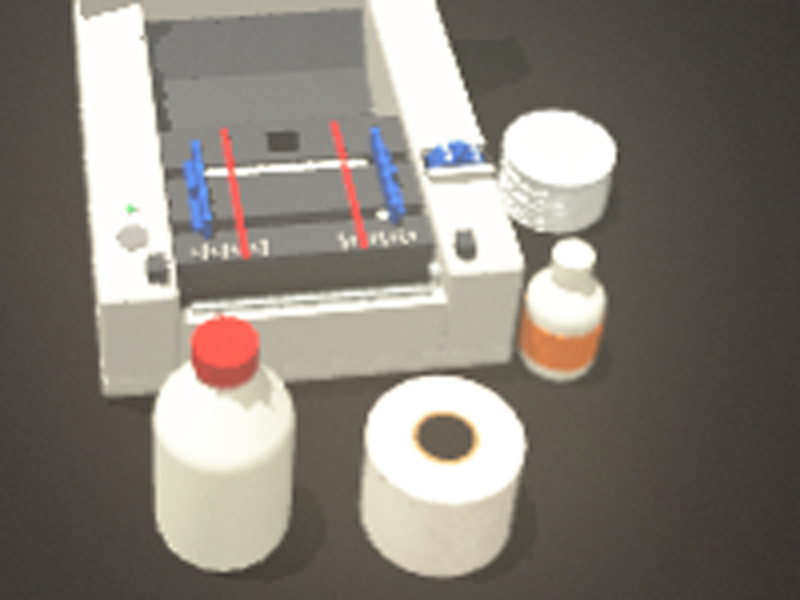

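```bash
cat > meas.py <<'E'
from h import *
np.set_printoptions(precision=2,suppress=True)
import sys
from scipy.optimize import least_squares
def redpts(im,box):
    p=im["pixels"].astype(int);r,g,b=p[...,0],p[...,1],p[...,2]
    m=((r-np.maximum(g,b))>50).astype(np.uint8)
    mm=np.zeros_like(m);x0,y0,x1,y1=box;mm[y0:y1,x0:x1]=m[y0:y1,x0:x1]
    n,L,s,c=cv2.connectedComponentsWithStats(mm,connectivity=8)
    return [np.argwhere(L==i)[:,::-1] for i in range(1,n) if s[i,4]>15],(r-np.maximum(g,b))
def bluepts(im,box):
    p=im["pixels"].astype(int);r,g,b=p[...,0],p[...,1],p[...,2]
    m=((b-r)>35).astype(np.uint8)
    mm=np.zeros_like(m);x0,y0,x1,y1=box;mm[y0:y1,x0:x1]=m[y0:y1,x0:x1]
    n,L,s,c=cv2.connectedComponentsWithStats(mm,connectivity=8)
    return [np.argwhere(L==i)[:,::-1] for i in range(1,n) if s[i,4]>12]
BOX=dict(top=(280,210,350,300),side=(295,270,390,330))
E
python3 - <<'E'
from meas import *
o=get_obs();print(np.array(o["tool_rot"]))
for n in("top","side"):
    im=get_image(n)
    cs,_=redpts(im,BOX[n])
    for c in cs:
        P=np.array([onz(im,q,68)[:2] for q in c]);m=P.mean(0);u,s,v=np.linalg.svd(P-m);d=v[0]*np.sign(-v[0][1])
        a=(P-m)@d
        print(n,"red",len(c),m,"ang",np.degrees(np.arctan2(d[1],d[0])),"ends",m+d*a.min(),m+d*a.max(),"w",2*s[1]/len(c)**.5)
    for c in bluepts(im,BOX[n]):
        P=np.array([onz(im,q,82)[:2] for q in c]);m=P.mean(0);u,s,v=np.linalg.svd(P-m);d=v[0]*np.sign(-v[0][1])
        print(n,"blue",len(c),c.mean(0),m,"ang",np.degrees(np.arctan2(d[1],d[0])),(P-m)@d@[0]*0 if 0 else np.ptp((P-m)@d))
E
```

```text
[0.   0.22 0.98 0.  ]
top red 146 [586.66  13.89] ang -77.69207643940234 ends [576.61  59.96] [596.99 -33.47] w 3.760757405768228
top red 143 [527.78   2.  ] ang -77.75488129556277 ends [518.09  46.66] [537.9  -44.64] w 3.7373075673465816
top blue 146 [308.16 224.3 ] [604.63  21.33] ang -77.26009268360959 60.30759458766509
top blue 145 [320.07 271.4 ] [508.25  -0.7 ] ang -77.75028802562736 60.587765670713054
top blue 84 [323.93 288.42] [473.57  -7.72] ang -168.61340719786372 29.025529436448878
side red 80 [527.13  -0.03] ang -77.85322995555252 ends [517.33  45.49] [537.2  -46.83] w 3.028320248269024
side red 83 [585.44  14.53] ang -77.6598993149949 ends [575.51  59.93] [596.05 -33.94] w 3.0454821208607163
side blue 93 [356.45 293.59] [507.49   7.92] ang -77.98894946500597 69.1572916241824
side blue 104 [308.99 297.52] [603.1   29.92] ang -79.15087489193105 67.98201367070106
side blue 65 [372.86 288.23] [473.69 -11.77] ang -161.66487665419282 28.62476601590773
```

```bash
python3 -m crank '[0.0115,-0.0307,0,3.15,0.0115,-0.0307,0,3.15,0.0115,-0.0307,0,3.15,0.0115,-0.0307,0,3.15,0.0115,-0.0307,0,3.15,0.0115,-0.0307,0,3.15,0.0115,-0.0307,0,3.15,0.0115,-0.0307,0,3.15,0.0115,-0.0307,0,3.15,0.0115,-0.0307,0,3.15,0.0115,-0.0307,0,3.15,0.0115,-0.0307,0,3.15]' 0 20
python3 -m crank '[0.01,-0.0263,-0.01,0,0.01,-0.0263,-0.01,0,0.01,-0.0263,-0.01,0,0.01,-0.0263,-0.01,0,0.01,-0.0263,-0.01,0,0.01,-0.0263,-0.02,0,0.01,-0.0263,-0.03,0,0,0,0,0,0,0,0,0]'
python3 - <<'E'
from meas import *
o=get_obs();print(o)
im=get_image("side");save(im,"side1.png",(260,210,460,360),4)
im=get_image("top");save(im,"top1.png",(230,190,430,340),4)
E
```

```text
t: 2.4
position: [396.5, 171.8, 231.6]
tool_rot: [0.0, -0.109, 0.994, 0.0]
force: [-0.3, 1.3, 0.1]
gripper_width: -0.001
t: 3.15
position: [465.2, -11.6, 129.8]
tool_rot: [-0.001, -0.106, 0.994, 0.001]
force: [-0.7, 0.7, 0.2]
gripper_width: 0.001
{'t': 3.15, 'joint_pos': array([-0.31, -0.31, -0.47,  1.41,  0.  , -0.52]), 'qd': array([ 0.04, -0.03,  0.04,  0.03,  0.01,  0.01]), 'joint_efforts': array([ -1.97, -32.6 ,  48.65,  -0.75,  -0.15,  -0.24]), 'position': array([465.17, -11.57, 129.76]), 'tool_rot': array([-0.  , -0.11,  0.99,  0.  ]), 'force': array([-0.67,  0.68,  0.19]), 'torque': array([-0.02,  0.04, -0.06]), 'gripper_width': 0.001114008419503875}
```

View pics/side1.png

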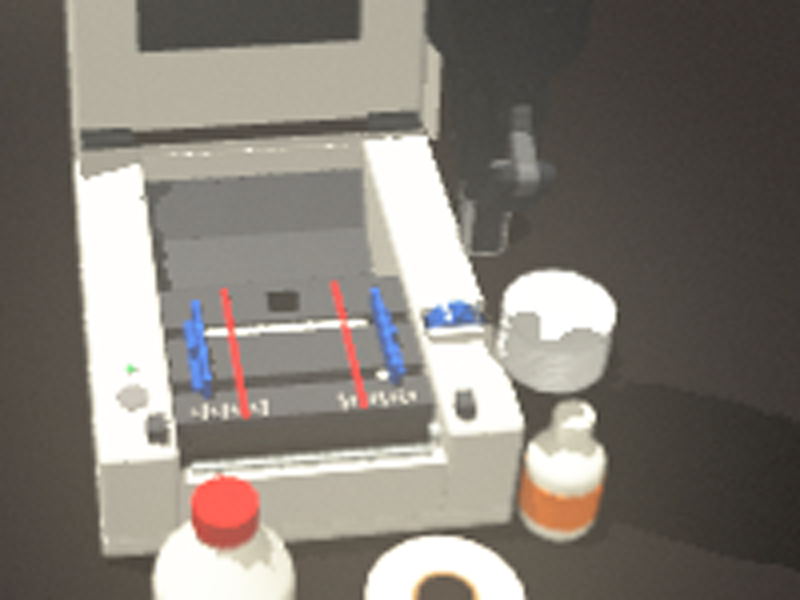

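View pics/top1.png

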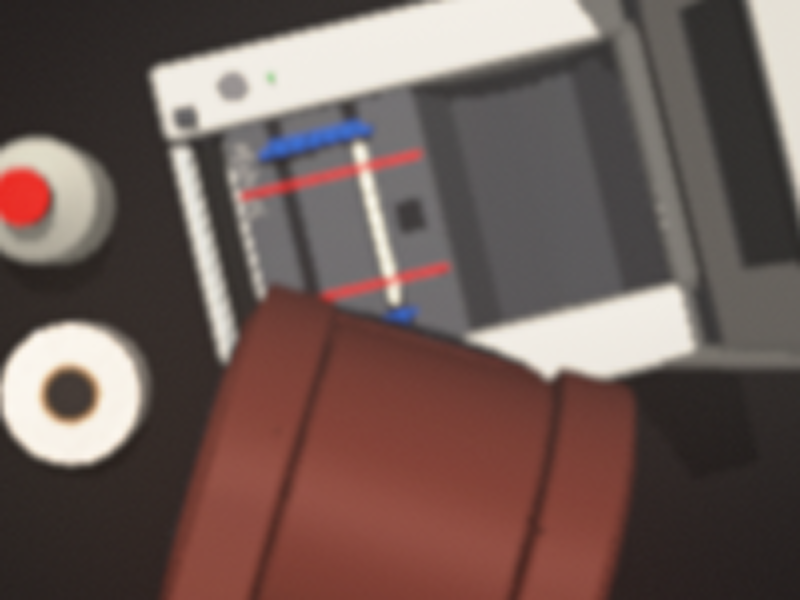

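Run:
```python
from meas import *
im=get_image("side")
for X in ((465.2,-11.6,129.8),(473.5,-9,89),(473.5,-11,89)): q=proj(im,X);print(q,(q-[260,210])*4)
```

```text
[379.15 271.05] [476.59 244.22]
[373.26 286.63] [453.04 306.52]
[373.26 285.98] [453.02 303.93]
```

```bash
python3 -m crank '[0.001,0,-0.01,0,0,0,-0.01,0,0,0,-0.01,0,0,0,-0.004,0,0,0,0,0,0,0,0,0]'
python3 - <<'E'
from meas import *
im=get_image("side");save(im,"side2.png",(340,240,420,300),10)
o=get_obs()
for X in (o["position"],(473.5,-9,89)): q=proj(im,X);print(q,(q-[340,240])*10)
E
```

```text
t: 3.8
position: [466.9, -10.6, 97.0]
tool_rot: [-0.0, -0.107, 0.994, 0.0]
force: [-0.4, 1.0, 0.4]
gripper_width: 0.001
[376.69 283.24] [366.86 432.44]
[373.26 286.63] [332.6  466.29]
```

View pics/side2.png

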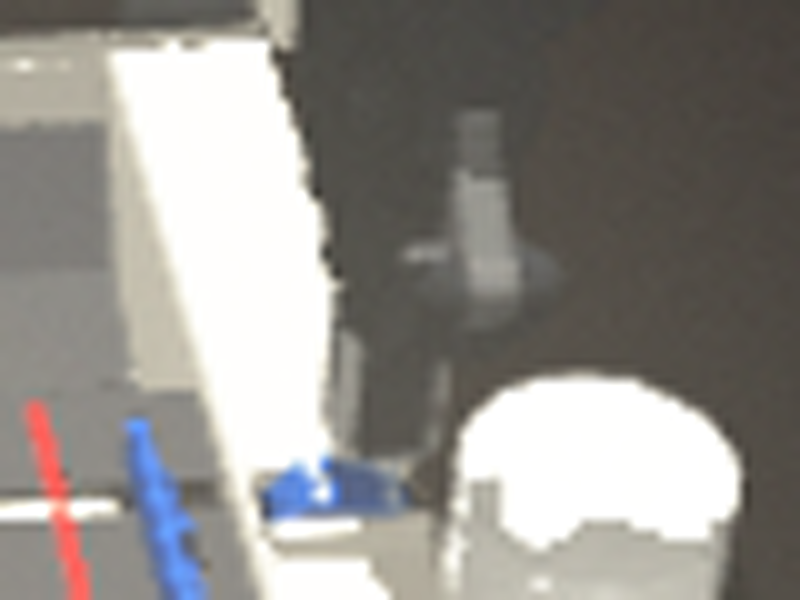

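```bash
python3 -m crank '[0.0022,0.0005,-0.004,0,0,0,-0.002,0,0,0,-0.001,0,0,0,0,0,0,0,0,0]'
python3 -m crank '[0,0,-0.001,0,0,0,0,0]'
python3 -m crank '[0,0,-0.001,0,0,0,0,0]'
```

```text
t: 4.27
position: [469.3, -10.4, 90.3]
tool_rot: [-0.0, -0.107, 0.994, 0.0]
force: [-0.2, 0.3, -0.5]
gripper_width: 0.005
t: 4.43
position: [469.4, -10.3, 89.3]
tool_rot: [0.0, -0.107, 0.994, 0.0]
force: [-0.1, -0.2, 0.1]
gripper_width: 0.002
t: 4.6
position: [469.7, -10.3, 89.0]
tool_rot: [0.0, -0.107, 0.994, -0.0]
force: [-0.4, -0.2, 3.4]
gripper_width: -0.001
```

```bash
python3 -m crank '[0,0,-0.0003,0,0.0015,0.0003,0,0,0.0015,0.0003,0,0,0.0015,0.0003,0,0,0.0015,0.0003,0,0,0,0,0,0]'
python3 - <<'E'
from meas import *
im=get_image("side");save(im,"side3.png",(340,240,420,300),10)
for c in bluepts(im,BOX["side"]):
    P=np.array([onz(im,q,82)[:2] for q in c]);print(len(c),P.mean(0))
print(get_obs()["force"])
E
```

```text
t: 5.1
position: [476.0, -9.0, 88.9]
tool_rot: [0.001, -0.107, 0.994, 0.0]
force: [-0.0, 2.3, 6.4]
gripper_width: 0.004
98 [511.05   8.29]
107 [600.35  27.8 ]
17 [469.39  -7.13]
[-1.31  1.46  5.95]
```

View pics/side3.png

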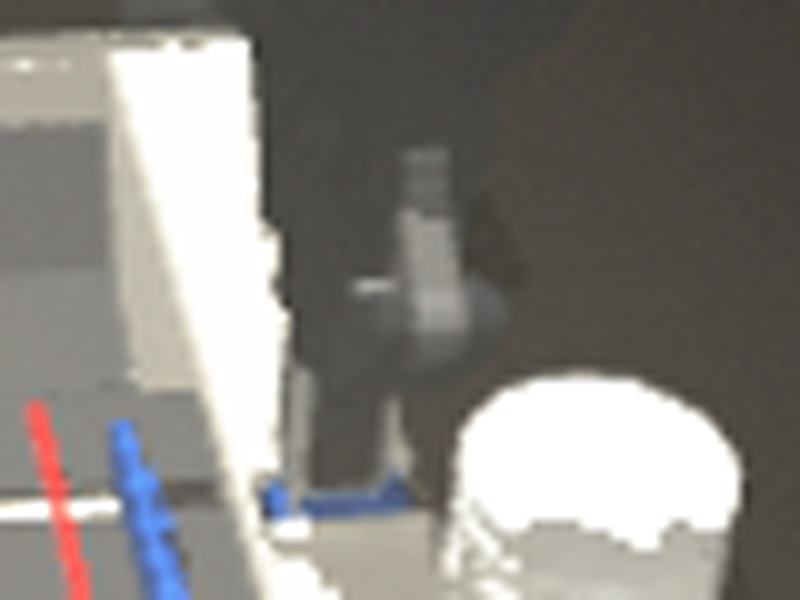

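```bash
python3 -m crank '[0.0015,0.0003,0.0001,0,0.0015,0.0003,0,0,0.0015,0.0003,0,0,0,0,0,0]'
python3 - <<'E'
from meas import *
im=get_image("side")
for c in bluepts(im,BOX["side"]):
    P=np.array([onz(im,q,82)[:2] for q in c]);print(len(c),P.mean(0))
E
```

```text
t: 5.48
position: [480.4, -8.1, 88.9]
tool_rot: [0.001, -0.107, 0.994, 0.0]
force: [-0.7, 2.7, 6.1]
gripper_width: -0.003
99 [513.1    9.01]
106 [598.17  27.21]
26 [470.45  -8.2 ]
```

```bash
python3 -m crank '[0,0,0.006,0,-0.007,-0.0015,0,0,-0.007,-0.0015,0,0,0,0,-0.004,0,0,0,-0.0015,0,0,0,-0.0007,0,0,0,0,0]'
python3 -m crank '[0,0,0,0,0.0015,0.0003,0,0,0.0015,0.0003,0,0,0.0015,0.0003,0,0,0.0015,0.0003,0,0,0.0015,0.0003,0,0,0.0015,0.0003,0,0,0.0015,0.0003,0,0,0.0015,0.0003,0,0,0,0,0,0]'
python3 - <<'E'
from meas import *
im=get_image("side")
for c in bluepts(im,BOX["side"]):
    P=np.array([onz(im,q,82)[:2] for q in c]);print(len(c),P.mean(0))
E
```

```text
t: 6.12
position: [466.4, -11.3, 88.8]
tool_rot: [0.001, -0.107, 0.994, -0.0]
force: [-1.5, 1.6, 9.8]
gripper_width: 0.003
t: 6.95
position: [478.6, -8.7, 88.8]
tool_rot: [0.001, -0.107, 0.994, 0.0]
force: [-2.2, 3.5, 9.9]
gripper_width: -0.002
96 [519.71   9.99]
101 [591.37  26.73]
20 [469.16  -7.72]
```

```bash
python3 -m crank '[0,0,0.01,0,-0.006,-0.0013,0,0,-0.006,-0.0013,0,0,0,0,0,0]'
cat >> meas.py <<'E'
def inner(n):
    im=get_image(n); uy=np.array([.9773,.2122]);ux=np.array([.2122,-.9773]);C=np.array([557.,7.5])
    if n=="side": C=np.array([556.3,7.3])
    K=im["pixels"].astype(np.float32)
    # rectified deck map at z=82 and z=68: rows = printer y 0.25mm, cols = printer x
    out={}
    ys=np.arange(-60,60.01,.25);xs=np.arange(-22,22.1,2.)
    for z in(68,82):
        M=np.array([[proj(im,[*(C+ux*x+uy*y),z]) for x in xs] for y in ys],np.float32)
        out[z]=cv2.remap(K,M[...,0],M[...,1],cv2.INTER_LINEAR)
    return im,ys,out
E
cat > show.py <<'E'
from meas import *
import sys
for n in("top","side"):
    im,ys,o=inner(n)
    save(im,n+sys.argv[1]+".png",BOX[n],8)
    b=(o[82][...,2]-o[82][...,0]).mean(1); r=(o[68][...,0]-np.maximum(o[68][...,1],o[68][...,2])).mean(1); b68=(o[68][...,2]-o[68][...,0]).mean(1)
    for s in(-1,1):
        k=(ys*s>15); 
        def ext(v,thr):
            i=np.where(k&(v>thr*v[k].max()))[0]; return (ys[i].min(),ys[i].max()) if len(i) else None
        rr=np.clip(r,0,None)*k
        print(n,"L" if s>0 else "R","red c",(rr*ys).sum()/rr.sum(),"blue82",ext(b,.5),"blue68",ext(b68,.5),"max",b[k].max())
E
python3 show.py 4
```

```text
t: 7.33
position: [464.6, -11.6, 97.6]
tool_rot: [-0.0, -0.107, 0.994, 0.0]
force: [0.1, 0.4, -0.4]
gripper_width: -0.002
top R red c -39.98325234976739 blue82 (np.float64(-40.0), np.float64(-34.25)) blue68 (np.float64(-40.25), np.float64(-34.5)) max 64.0318
top L red c 30.11269453507447 blue82 (np.float64(34.0), np.float64(41.5)) blue68 (np.float64(34.75), np.float64(42.5)) max 129.5147
side R red c -30.838618043414307 blue82 (np.float64(-38.25), np.float64(-32.0)) blue68 (np.float64(-42.75), np.float64(-35.25)) max 133.75462
side L red c 30.922201645798648 blue82 (np.float64(34.5), np.float64(42.75)) blue68 (np.float64(32.5), np.float64(41.5)) max 122.41924
```

```bash
python3 -m crank '[0.0045,0.001,-0.007,0,0,0,-0.0018,0,0,0,-0.0007,0,0,0,0,0]'
python3 -m crank '[0.0015,0.0003,0,0,0.0015,0.0003,0,0,0.0015,0.0003,0,0,0.0015,0.0003,0,0,0,0,0,0]'
python3 show.py 5
```

```text
t: 7.77
position: [471.2, -10.5, 88.9]
tool_rot: [0.001, -0.107, 0.994, -0.0]
force: [-0.5, 0.1, 6.8]
gripper_width: 0.002
t: 8.18
position: [477.2, -9.2, 88.9]
tool_rot: [0.0, -0.107, 0.994, -0.0]
force: [-0.6, 1.3, 7.9]
gripper_width: 0.001
top R red c -43.450317097311164 blue82 None blue68 None max -14.509129
top L red c 33.0745579968611 blue82 (np.float64(30.75), np.float64(38.5)) blue68 (np.float64(31.5), np.float64(39.5)) max 127.415504
side R red c -30.4918155147856 blue82 (np.float64(-35.25), np.float64(-29.75)) blue68 (np.float64(-39.5), np.float64(-32.75)) max 138.5288
side L red c 40.077921571306234 blue82 (np.float64(30.5), np.float64(39.5)) blue68 (np.float64(28.75), np.float64(38.5)) max 132.8876
```

```bash
python3 -m crank '[0.001,0.0002,0,0,0.001,0.0002,0,0,0,0,0,0,0,0,0,0]'; python3 -m crank '[0,0,0.005,0,0,0,0.02,0,-0.02,0,0.03,0,-0.03,0,0.03,0,-0.035,0,0.03,0,-0.02,0,0.02,0,0,0.03,0,0,0,0.035,0,0,0,0.035,0,0,0,0.035,0,0,0,0.03,0,0,0,0.03,0,0]';python3 show.py 6
```

```text
t: 8.62
position: [479.1, -8.8, 88.9]
tool_rot: [0.001, -0.107, 0.994, -0.0]
force: [-1.0, 0.7, 7.3]
gripper_width: 0.001
t: 9.62
position: [377.0, 188.0, 219.8]
tool_rot: [-0.0, -0.108, 0.994, 0.0]
force: [0.7, -0.3, 0.5]
gripper_width: -0.003
top R red c -33.60055615417635 blue82 (np.float64(-37.5), np.float64(-30.0)) blue68 (np.float64(-37.75), np.float64(-30.0)) max 96.05876
top L red c 36.239638217163396 blue82 (np.float64(29.5), np.float64(37.5)) blue68 (np.float64(30.25), np.float64(38.5)) max 127.332375
side R red c -32.011043359219954 blue82 (np.float64(-34.5), np.float64(-28.75)) blue68 (np.float64(-38.75), np.float64(-31.75)) max 132.24614
side L red c 40.000717391196076 blue82 (np.float64(29.75), np.float64(38.5)) blue68 (np.float64(27.5), np.float64(37.5)) max 129.32188
```

Run:
```python
import cv2
a=cv2.imread("pics/top6.png");b=cv2.imread("pics/side6.png");print(a.shape,b.shape)
```

```text
(720, 560, 3) (480, 760, 3)
```

View pics/top6.png

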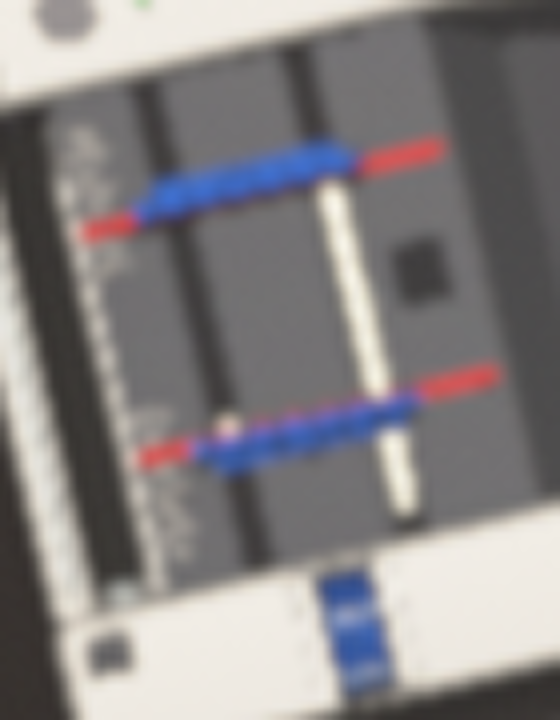

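View pics/side6.png

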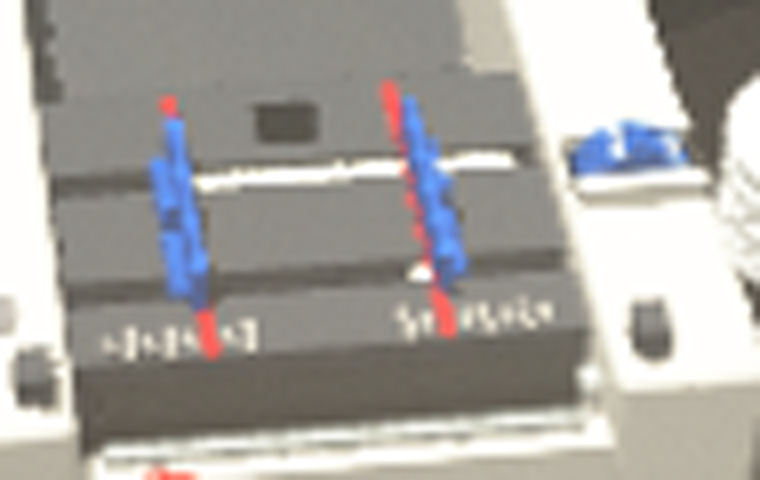

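The top view (8x crop) shows both guides standing on their red lines. A thin pink sliver, about half the line, is still visible on the inner side of each: near row 195 on the left and row 420 on the right. The side view agrees. I'll check the bystanders and hand in.

Run:
```python
from meas import *
im=get_image("top")
for l in("label_roll","sample_bottle","dish_tin","small_bottle"):
    print(l,[(round(d["p"],2),onz(im,d["uv"],0)[:2]) for d in spot_point(im,l)[:1]])
o=get_obs();print(o["t"],o["force"],o["qd"])
sign_off()
```

```text
label_roll [(0.66, array([482.79, 145.17]))]
sample_bottle [(0.93, array([578.12, 170.13]))]
dish_tin [(0.76, array([410.08, -76.09]))]
small_bottle [(0.69, array([419.4 ,  38.26]))]
9.9667 [-0.   -0.8  -0.17] [-0.01 -0.01 -0.    0.   -0.    0.  ]
the job is handed in; nothing more can be done
```

The guides are closed in to the red lines and the job is handed in at about 10 s, with the hand clear of everything. `sign_off()` reports no verdict.

**What I did:** With the fingers shut, I pressed the fingertips on top of the wheel and rolled it inward in three strokes. After each of the first two I lifted and moved back. The guides closed about 16–17 mm each and were moved only by the wheel. The press read about 3–10 N, so part of the second stroke was above the suggested 3–6 N.

**Last checks:**
- **Guides, top view:** the inner faces measure -30.0 mm (right) and +30.25 mm (left), against ±30 mm.
- **Guides, side view:** the right guide reads about 1 mm outside its line and the left about 1 mm inside. The guides always mirror each other, so I put this down to a camera offset of about 1 mm. The mean is 0.1 mm from the line, and both readings are within the 2 mm tolerance.
- **Bystanders:** the networks place all four within 3 to 8.5 mm of their first readings. I read that as network scatter, because the hand never came near them. I did not check their tilt separately.

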